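Set the bench prop to its next button hole

TASK

The telescoping bench prop has been left between holes, with its sprung button hidden inside. Draw the inner tube up by the wooden head until the button snaps out through the next hole in the front of the outer tube, then push down on the head with about 15 N for half a second to prove that the button carries the load, and let go. Feel your way: never load the button with more than 30 N either way, and leave the things round it alone.

Things in the scene. Friction and masses are not known exactly. Their poses are not given: they have to be found in the camera images.
- prop: foot plate (150 x 120 x 10 mm, dark steel, bolted down) of the upright bench prop, which is 225 to 295 mm high overall. Origin: on the bench, on the tubes' axis; z up; -x is the front, the side with the button holes; the head's long side lies along y. All the prop's parts share its yaw.
- prop_column: fixed aluminium outer tube, 40 x 40 mm, walls 4 mm, up to z = 165 mm, with a black collar (48 x 48 mm, top at z = 173 mm). In its front wall are two round 12 mm holes, centred 50 and 130 mm above the bench; the button is between them, so the upper one is next. Origin and axes as those of prop.
- prop_sill: the lower rim of the upper hole: the origin is its top, in the middle of the front wall, 124 mm above the bench.
- prop_tube: dark steel inner tube, 31 x 31 mm, about 0.24 kg; only slides straight up and down, and stays where left (4.5 N of friction; drawing it up takes 8 to 10 N). Origin: on its axis, now 75 to 108 mm above the bench. The hidden button's height cannot be measured: it is anywhere from 8 mm below to 8 mm above this origin, so it meets the upper hole with the origin at 122 to 138 mm.
- prop_button (a joint): how far the button stands out, m: 0 hidden behind the front wall, 0.009 fully out through a hole (tip 5 mm proud of the wall). A round 8 mm steel pin with a domed tip and a weak spring; 2 mm of play in the hole above and below. Once out it locks the tube both ways, and the force on the head rises.
- prop_head_mid (a point): middle of the wooden head on the inner tube, a bar 34 mm (x) by 90 mm (y) by 25 mm high; grip it across its 34 mm from above. It stands 140 mm above the origin of prop_tube on a rubber bush that gives about 1 mm for each 7 N, up or down, at most 9 mm. At least 25 mm are free between head and collar.
- tape_measure: tape measure, 38 x 74 x 65 mm, standing on the bench to the left of the prop; leave it alone. Origin at its underside.
- block_4: wooden offcut, 50 x 70 x 40 mm, on the bench to the right of the prop; leave it alone. Origin at its underside.
- screw_jar: jar of screws, 66 mm across, 95 mm high, on the bench on the left, nearer the robot; leave it alone. Origin at its underside.

How it is judged:
By the outcome, as a careful person would: the job done as asked, in the order asked, and still so for the second after the job is handed in, with the robot touching nothing.
It also fails if it takes over 50 s, if anything falls off the work surface, if the arm or the gripper's body presses on something with over 40 N, if the wrist force passes 120 N, or if a joint passes its speed limit or range.

ROBOT

A 6-joint arm with a two-finger parallel gripper is mounted at the origin on the work surface; the furniture and walls round the work are solid. World frame = base frame: x ahead of the robot, y to its left, z up, the work surface at z = 0. Lengths are in mm, angles in rad, forces in N, time in s.
With the tool pointing down it reaches from about 350 to 975 mm from the base axis. Payload 7.1 kg.
Tool frame: the origin (TCP) lies at the very end of the fingers, on their centre line; the grasp point (between the pads) lies 19 mm behind it; z points along the fingers, y is the line along which they close (so a half turn about z gives the same grasp; the last joint's range is limited). The gripper opens to 88 mm and grips with 3 to 60 N. Pads are 20 mm wide; open, the fingers measure 115 mm over their backs; the gripper's body (75 mm by 178 mm) begins 61 mm behind the grasp point.
Start: joints at [-1.142, 0.423, 1.63, -0, 1.089, -0.019], TCP at [270.629, -563.351, 222.675] pointing down, gripper open.
Joint ranges: [-3, 3], [-0.9, 2.11], [0.09, 2.58], [-1.31, 4.45], [0.11, 2.69], [-2.54, 2.54]. Speed limits (rad/s): [2.39, 2.39, 3.01, 3.14, 3.14, 3.14].

INTERFACE

Orientations are given as a rotation vector (axis times angle).
In Python, from workcell import * gives the robot as it stands.
- The arm moves only by the tool step_arm, never from a script. Its argument "deltas" is a list of rows, each a list of 3 entries, a list of its own where there are three numbers: the shift along the tool's x, y, z in units of 300 mm (1.0 is 300 mm), then the turn, a rotation vector about the tool's x, y, z in units of 1.5 rad (1.0 is 1.5 rad), then the gripper command: -1 is shut, 1 is fully open, values between are in proportion. In form: [[[dx, dy, dz], [rx, ry, rz], gripper], ...]. A call has 1 to 20 rows; each row is the pose to reach, as a shift and turn from the pose commanded when the call began, along the tool's axes at that moment; what a row does not reach only later rows make up. A row lasts 1/12 s, in which the tool goes at most 41.7 mm and 7.16 degrees, less where a joint would pass 70% of its speed; a pose out of reach is approached as far as the arm can. A call with a number of a shift or a turn outside -1 to 1 is refused whole. A call with a gripper value outside its range is refused whole. The fingers move at their own pace and stop on an object; the grip force is fixed at half the most. Time passes only in rows, so rows that repeat a pose let the fingers close. It gives the time, the measured TCP pose, the force, the opening and the grip force at its end, in the units of the state.
- get_obs(): the state, without advancing time (a new reading comes with each control period).
- get_image(name): name is "scene" or "side" or "wrist"; returns a dict with "pixels" (400x640x3 uint8, red, green, blue), "fx", "fy", "cx", "cy" (pixels), "T" (4x4, takes a point from camera to world coordinates). Camera axes: x right, y down, z forward; pixel columns grow to the right and rows downward; lengths in mm; the calibration is good to about 2 mm. The wrist camera is an equidistant fisheye: a pixel r from the principal point sees the ray r / f radians off the axis. A picture is of the moment at which its call begins. There is no depth.
- close_job(): hands the job in; it is judged then, once.
The state is a dict: "t": time; "qpos": joint angles; "qvel": joint speeds; "joint_torque": joint torques, N m; "ee_pos": TCP position; "orientation": TCP orientation; "ft_force": force on the tool from outside, world axes, zero at the start; "moment": the same for the moment, N m; "width": finger opening in mm; "grasp_force": force on a finger pad.
Only numpy, scipy, OpenCV 4.12 (cv2) and the standard library are available. Lean on these libraries where they do the work, as an engineer would, in place of code of your own. Each camera call takes 0.05 s, during which the arm holds its last target. There are 200 camera calls.

## Working session

There is one attempt and no reset: what is moved stays moved. The work goes in short steps, Python scripts to look and compute and a tool call to move; the robot and the scene stay as the last step left them, time stands still between calls to the robot, and variables do not carry over. Pictures are saved under pics/ and viewed, at most 10 in all, crops included, and the job is handed in when it is done.

Besides the shell and the picture viewer there is one more tool, called after "Call:" as name([rows], argument=value, ...), one row to a line, values as JSON. step_arm: Moves the arm, as the interface text tells. Its arguments: {"type":"object","properties":{"deltas":{"type":"array","items":{"type":"array"}}},"required":["deltas"]}

```bash
mkdir -p pics
python3 - <<'E'
from workcell import *
import cv2,numpy as np
o=get_obs();print({k:np.round(v,3).tolist() for k,v in o.items()})
for n in("scene","side"):
    i=get_image(n);np.savez(f"pics/{n}.npz",**i);cv2.imwrite(f"pics/{n}1.png",i["pixels"][:,:,::-1]);print(n,i["fx"],i["cx"],i["cy"],np.round(i["T"],3).tolist())
E
```

```text
{'t': 0.0, 'qpos': [-1.142, 0.424, 1.631, -0.0, 1.089, -0.019], 'qvel': [-0.002, -0.0, 0.002, 0.0, -0.0, 0.0], 'joint_torque': [-0.002, -54.464, -27.366, 0.064, 0.023, -0.0], 'ee_pos': [270.401, -562.895, 221.937], 'orientation': [-3.062, -0.697, 0.0], 'ft_force': [0.194, -0.35, 0.271], 'moment': [-0.019, -0.011, 0.004], 'grasp_force': 0.0, 'width': 87.413}
scene 409.19152520445743 312.2552399595431 198.9796329533825 [[0.793, 0.252, -0.555, 855.5], [0.609, -0.316, 0.727, -519.672], [0.008, -0.915, -0.404, 511.989], [0.0, 0.0, 0.0, 1.0]]
side 417.87244689865753 320.9884232644849 199.64505657071481 [[-0.029, 0.409, -0.912, 1213.22], [1.0, 0.011, -0.027, 114.116], [-0.001, -0.912, -0.41, 502.121], [0.0, 0.0, 0.0, 1.0]]
```

View pics/scene1.png

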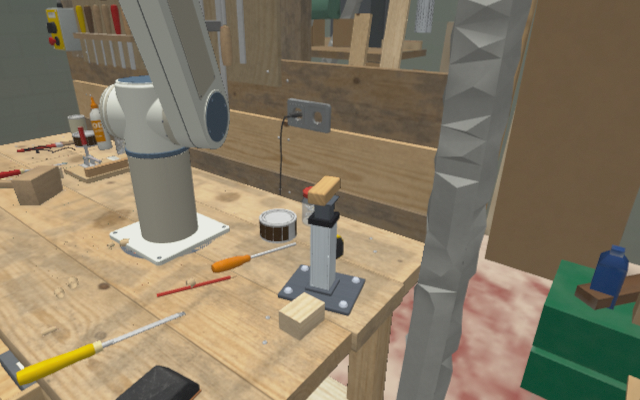

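View pics/side1.png

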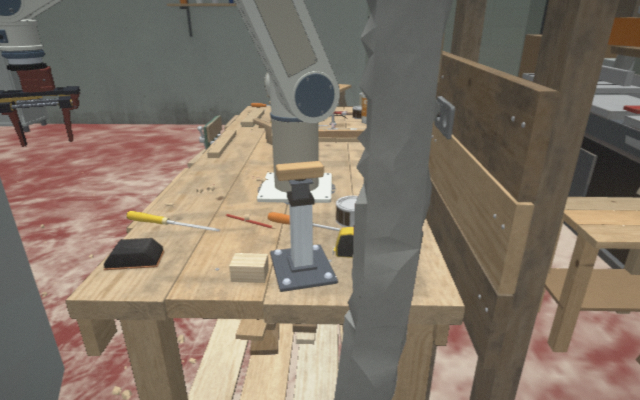

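The prop is at about (322, 287) with its head at (325, 190) in scene. In side it is at (303, 267) with its head at (300, 171). The block is to the right of it, the tape behind to the left, and the head looks clear. Next I'll enlarge both views.

Run:
```python
import cv2,numpy as np
a=cv2.imread("pics/scene1.png")[165:315,270:370];b=cv2.imread("pics/side1.png")[150:300,255:355]
cv2.imwrite("pics/crop1.png",cv2.resize(np.hstack([a,b]),None,fx=4,fy=4,interpolation=cv2.INTER_CUBIC))
```

```text
(no output)
```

View pics/crop1.png

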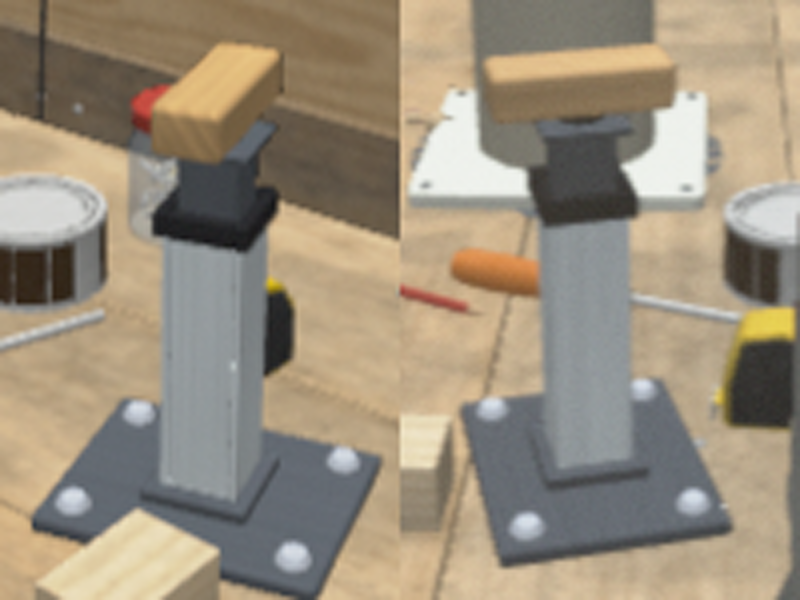

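```bash
cat > h.py <<'E'
import numpy as np
C={n:dict(np.load(f"pics/{n}.npz")) for n in("scene","side")}
def ray(n,u,v):
    c=C[n];d=c["T"][:3,:3]@[(u-c["cx"])/c["fx"],(v-c["cy"])/c["fy"],1];return c["T"][:3,3],d/np.linalg.norm(d)
def plane(n,u,v,z):
    o,d=ray(n,u,v);return o+d*(z-o[2])/d[2]
def tri(p,q):
    o,d=ray("scene",*p);O,D=ray("side",*q);s=np.linalg.lstsq(np.c_[d,-D],O-o,rcond=None)[0]
    a,b=o+s[0]*d,O+s[1]*D;return (a+b)/2,np.linalg.norm(a-b)
S=lambda x,y:(270+x/4,165+y/4)
D_=lambda x,y:(255+(x-400)/4,150+y/4)
E
python3 - <<'E'
from h import *
np.set_printoptions(precision=1,suppress=True)
P=[plane("scene",*S(*p),10) for p in[(35,522),(125,400),(380,458),(312,590)]]
Q=[plane("side",*D_(*p),10) for p in[(462,405),(660,380),(728,522),(503,560)]]
for X in(P,Q):
    X=np.array(X);print(X,X.mean(0),np.linalg.norm(X-np.roll(X,-1,0),axis=1))
H=[tri(S(*a),D_(*b)) for a,b in[((155,108),(485,58)),((222,125),(490,85)),((282,52),(676,70)),((215,43),(668,45))]]
for h in H:print(h)
X=np.array([h[0] for h in H]);print(X.mean(0),np.linalg.norm(X-np.roll(X,-1,0),axis=1))
v=X[2]+X[3]-X[0]-X[1];print("yaw of long axis",np.degrees(np.arctan2(-v[0],v[1])))
for n in("P","Q"):
  Y=eval(n)
  print(n,[np.degrees(np.arctan2(*(Y[(i+1)%4]-Y[i])[1::-1])) for i in range(4)])
# tape, block
print("tape top",plane("side",*D_(770,310),65),"block top",plane("scene",*S(130,550),40))
E
```

```text
[[402.3 -32.   10. ]
 [368.5  80.5  10. ]
 [508.5 120.5  10. ]
 [538.    9.5  10. ]] [454.3  44.6  10. ] [117.5 145.7 114.8 142. ]
[[404.7 -23.7  10. ]
 [374.   87.   10. ]
 [513.2 125.5  10. ]
 [547.7  16.2  10. ]] [459.9  51.3  10. ] [114.9 144.5 114.6 148.4]
(array([447.6,   4.7, 231.9]), np.float64(0.1111391336962363))
(array([479.4,  11. , 230. ]), np.float64(0.28103659807813675))
(array([452.5,  97.9, 230. ]), np.float64(3.0207226782715906))
(array([416.2,  92.8, 228.9]), np.float64(0.5074485859245711))
[448.9  51.6 230.2] [32.6 91.  36.7 93.6]
yaw of long axis 18.442579881263146
P [np.float64(106.71209241095302), np.float64(15.94142629127292), np.float64(-75.12121808467622), np.float64(-162.9846724130735)]
Q [np.float64(105.52446595338749), np.float64(15.462276966974839), np.float64(-72.48551384865627), np.float64(-164.39182513736594)]
tape top [389.6 148.8  65. ] block top [476.9 -49.9  40. ]
```

The axis is at about (455, 49) with yaw about 16°, and the head top is at about z 230. The sizes agree with those given, so I'll set out, high.

Call:
step_arm([
  [[0,0,-0.3],[0,0,0],1],
  [[0.1,-0.11,-0.37],[0,0,0],1],
  [[0.2,-0.22,-0.37],[0,0,0],1],
  [[0.3,-0.33,-0.37],[0,0,0],1],
  [[0.4,-0.44,-0.37],[0,0,0],1],
  [[0.5,-0.55,-0.37],[0,0,0],1],
  [[0.6,-0.66,-0.37],[0,0,0],1],
  [[0.72,-0.78,-0.37],[0,0,0],1],
  [[0.72,-0.78,-0.37],[0,0,0],1],
  [[0.72,-0.78,-0.37],[0,0,0],1],
  [[0.72,-0.78,-0.37],[0,0,0],1],
  [[0.72,-0.78,-0.37],[0,0,0],1],
])

```text
t: 1.1
ee_pos: [364.2, -258.9, 333.7]
orientation: [3.062, 0.7, -0.0]
ft_force: [-0.2, -0.3, 0.3]
width: 87.9
grasp_force: 0.0
```

Call:
step_arm([
  [[0.1,-0.11,0],[0,0,-0.08],1],
  [[0.2,-0.22,0],[0,0,-0.16],1],
  [[0.3,-0.33,0],[0,0,-0.24],1],
  [[0.4,-0.44,0],[0,0,-0.32],1],
  [[0.5,-0.55,0],[0,0,-0.4],1],
  [[0.6,-0.66,0],[0,0,-0.48],1],
  [[0.716,-0.795,0],[0,0,-0.56],1],
  [[0.716,-0.795,0],[0,0,-0.64],1],
  [[0.716,-0.795,0],[0,0,-0.72],1],
  [[0.716,-0.795,0],[0,0,-0.8],1],
  [[0.716,-0.795,0],[0,0,-0.88],1],
  [[0.716,-0.795,0],[0,0,-0.935],1],
  [[0.716,-0.795,0],[0,0,-0.935],1],
  [[0.716,-0.795,0],[0,0,-0.935],1],
])

```text
t: 2.27
ee_pos: [455.0, 47.8, 333.4]
orientation: [-1.896, -2.505, 0.001]
ft_force: [0.1, -0.1, 0.4]
width: 87.9
grasp_force: 0.0
```

Run:
```python
from workcell import *
import cv2,numpy as np
from scipy.spatial.transform import Rotation as R
o=get_obs();print(o["t"],o["ee_pos"],o["qpos"],R.from_rotvec(o["orientation"]).as_matrix().round(3))
i=get_image("wrist");np.savez("pics/wrist.npz",**i);cv2.imwrite("pics/wrist1.png",i["pixels"][:,:,::-1]);print(i["fx"],i["cx"],i["cy"],np.round(i["T"],3).tolist())
```

```text
2.2667 [454.96024585  47.84972554 333.41175851] [ 7.89716384e-02  4.36994839e-02  1.86046676e+00 -3.11057736e-04
  1.23783256e+00 -1.95926643e-01] [[-0.272  0.962 -0.   ]
 [ 0.962  0.272 -0.   ]
 [-0.    -0.    -1.   ]]
309.70691628693146 319.1875738381653 197.87314568077832 [[0.963, 0.262, 0.069, 435.636], [0.271, -0.931, -0.246, 115.181], [0.0, 0.255, -0.967, 495.284], [0.0, 0.0, 0.0, 1.0]]
```

View pics/wrist1.png

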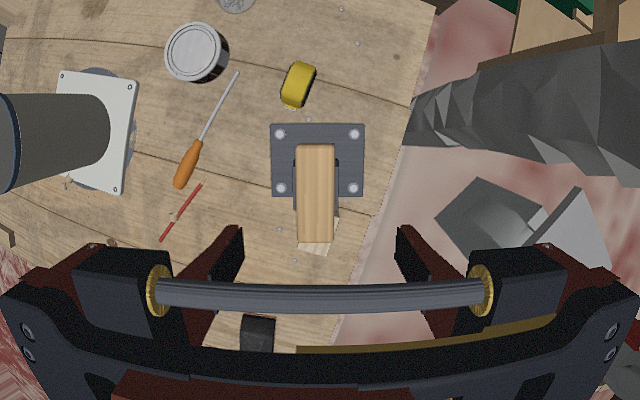

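The head's top face spans about (296–335, 144–242) in the wrist view, roughly square to the jaws. The block lies partly under its lower end and the tape is at (298, 85), so the jaw path is clear.

Run:
```python
import cv2,numpy as np
i=dict(np.load("pics/wrist.npz"));T=i["T"]
hsv=cv2.cvtColor(i["pixels"],cv2.COLOR_RGB2HSV)
m=cv2.inRange(hsv[130:246,285:345],(10,90,120),(22,255,255))
cs=max(cv2.findContours(m,0,1)[0],key=cv2.contourArea);print(cv2.boundingRect(cs),cv2.minAreaRect(cs))
def P(u,v,z):
    x,y=(u-i["cx"])/i["fx"],(v-i["cy"])/i["fy"];r=np.hypot(x,y);d=T[:3,:3]@[x/r*np.sin(r),y/r*np.sin(r),np.cos(r)]
    return (T[:3,3]+d*(z-T[2,3])/d[2]).round(1)
for p in[(297,145),(333,145),(334,241),(297,241)]:print(P(*p,230))
for p in[(270,124),(364,124),(364,195),(272,195)]:print("plate",P(*p,10))
```

```text
(10, 15, 39, 98) ((29.0, 63.5), (97.0, 38.0), 90.0)
[423.7  87.7 230. ]
[453.4  96.  230. ]
[479.1  11.7 230. ]
[446.1   2.3 230. ]
plate [364.  86.  10.]
plate [505.5 125.7  10. ]
plate [539.4  16.2  10. ]
plate [395.2 -24.4  10. ]
```

Call:
step_arm([
  [[0.01,-0.011,0.07],[0,0,0],1],
  [[0.01,-0.011,0.16],[0,0,0],1],
  [[0.01,-0.011,0.24],[0,0,0],1],
  [[0.01,-0.011,0.31],[0,0,0],1],
  [[0.01,-0.011,0.37],[0,0,0],1],
  [[0.01,-0.011,0.41],[0,0,0],1],
  [[0.01,-0.011,0.435],[0,0,0],1],
  [[0.01,-0.011,0.445],[0,0,0],1],
  [[0.01,-0.011,0.445],[0,0,0],1],
  [[0.01,-0.011,0.445],[0,0,0],0.2],
  [[0.01,-0.011,0.445],[0,0,0],0],
])

```text
t: 3.23
ee_pos: [451.1, 51.0, 201.0]
orientation: [1.89, 2.508, 0.002]
ft_force: [-0.3, -0.3, -0.3]
width: 77.8
grasp_force: 0.0
```

Call:
step_arm([
  [[0,0,0],[0,0,0],-0.1],
  [[0,0,0],[0,0,0],-0.1],
  [[0,0,0],[0,0,0],-0.1],
  [[0,0,0],[0,0,0],-0.1],
  [[0,0,0],[0,0,0],-0.1],
  [[0,0,0],[0,0,0],-0.1],
])

```text
t: 3.73
ee_pos: [450.0, 51.0, 200.2]
orientation: [-1.89, -2.509, 0.001]
ft_force: [-2.5, -1.0, 2.7]
width: 43.4
grasp_force: 30.0
```

Run:
```python
from workcell import *
import cv2
i=get_image("wrist");cv2.imwrite("pics/wrist2.png",i["pixels"][:,:,::-1]);print(get_obs()["ft_force"])
```

```text
[-3.08560482 -0.60825556  3.03578149]
```

View pics/wrist2.png

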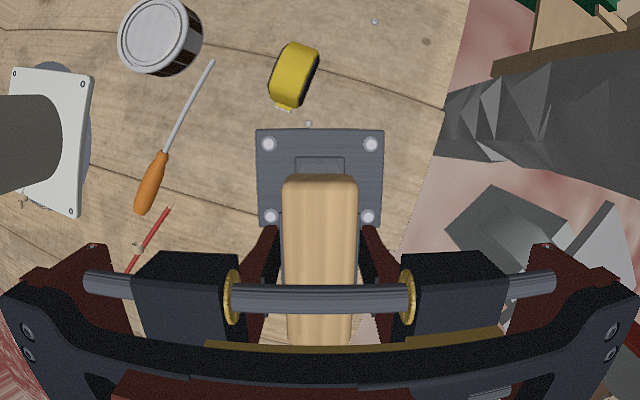

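The head sits nearly mid-way between the fingers (finger edges at x≈277 and 362, head 283–357). The fingers may still be closing, so I'll give them more time.

Call:
step_arm([
  [[0,0,0],[0,0,0],-0.1],
  [[0,0,0],[0,0,0],-0.1],
  [[0,0,0],[0,0,0],-0.1],
])

```text
t: 4.03
ee_pos: [450.1, 51.0, 200.1]
orientation: [-1.89, -2.509, 0.001]
ft_force: [-2.8, -1.1, 2.6]
width: 43.8
grasp_force: 30.0
```

Run:
```python
import cv2,numpy as np
a=cv2.imread("pics/wrist2.png")[190:350,220:420];cv2.imwrite("pics/crop2.png",cv2.resize(a,None,fx=3.7,fy=3.7,interpolation=cv2.INTER_CUBIC))
from workcell import *
i=get_image("side");a=i["pixels"][130:250,240:370,::-1];cv2.imwrite("pics/crop3.png",cv2.resize(a,None,fx=5,fy=5,interpolation=cv2.INTER_CUBIC)[:600])
o=get_obs();print(o["width"],o["grasp_force"],o["moment"])
```

```text
43.08916441102906 29.998708069324493 [-0.17619512  0.40261697 -0.03026133]
```

View pics/crop3.png

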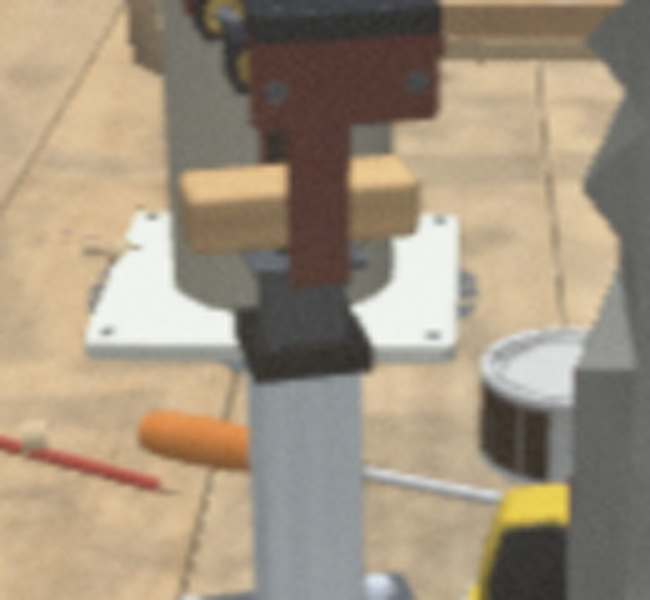

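In the side view the fingertips (crop y≈285) reach about 10 mm below the head (y≈245). That means they have closed on the 44 mm steel flange under it. I'll open a little, rise 10 mm and grip the wood.

Call:
step_arm([
  [[0,0,0],[0,0,0],0.3],
  [[0,0,0],[0,0,0],0.3],
  [[0,0,0],[0,0,0],0.3],
  [[0,0,-0.015],[0,0,0],0.3],
  [[0,0,-0.033],[0,0,0],0.3],
  [[0,0,-0.033],[0,0,0],0.3],
  [[0,0,-0.033],[0,0,0],-0.3],
  [[0,0,-0.033],[0,0,0],-0.3],
  [[0,0,-0.033],[0,0,0],-0.3],
  [[0,0,-0.033],[0,0,0],-0.3],
  [[0,0,-0.033],[0,0,0],-0.3],
  [[0,0,-0.033],[0,0,0],-0.3],
  [[0,0,-0.033],[0,0,0],-0.3],
])

```text
t: 5.17
ee_pos: [450.0, 51.0, 209.9]
orientation: [-1.89, -2.509, 0.001]
ft_force: [-1.7, -0.4, -0.0]
width: 33.7
grasp_force: 30.0
```

The grip is now on the wood (33.7 mm). The button can't meet the hole in the first 30 mm or so, so I'll draw that much and then feel in small steps.

Call:
step_arm([
  [[0,0,-0.007],[0,0,0],-0.5],
  [[0,0,-0.014],[0,0,0],-0.5],
  [[0,0,-0.021],[0,0,0],-0.5],
  [[0,0,-0.028],[0,0,0],-0.5],
  [[0,0,-0.035],[0,0,0],-0.5],
  [[0,0,-0.042],[0,0,0],-0.5],
  [[0,0,-0.049],[0,0,0],-0.5],
  [[0,0,-0.056],[0,0,0],-0.5],
  [[0,0,-0.063],[0,0,0],-0.5],
  [[0,0,-0.07],[0,0,0],-0.5],
  [[0,0,-0.077],[0,0,0],-0.5],
  [[0,0,-0.084],[0,0,0],-0.5],
  [[0,0,-0.09],[0,0,0],-0.5],
  [[0,0,-0.096],[0,0,0],-0.5],
  [[0,0,-0.1],[0,0,0],-0.5],
])

```text
t: 6.42
ee_pos: [450.0, 51.0, 240.2]
orientation: [-1.89, -2.509, 0.001]
ft_force: [-2.5, -1.8, -8.7]
width: 33.7
grasp_force: 30.0
```

Call:
step_arm([
  [[0,0,-0.004],[0,0,0],-0.5],
  [[0,0,-0.008],[0,0,0],-0.5],
  [[0,0,-0.012],[0,0,0],-0.5],
  [[0,0,-0.016],[0,0,0],-0.5],
  [[0,0,-0.02],[0,0,0],-0.5],
])

```text
t: 6.83
ee_pos: [450.0, 51.0, 246.1]
orientation: [-1.89, -2.509, 0.001]
ft_force: [-3.7, -2.4, -8.8]
width: 33.9
grasp_force: 30.0
```

Call:
step_arm([
  [[0,0,-0.003],[0,0,0],-0.5],
  [[0,0,-0.006],[0,0,0],-0.5],
  [[0,0,-0.009],[0,0,0],-0.5],
])

```text
t: 7.08
ee_pos: [450.1, 51.0, 248.8]
orientation: [-1.89, -2.509, 0.001]
ft_force: [-5.0, -1.1, -8.8]
width: 33.9
grasp_force: 30.0
```

Call:
step_arm([
  [[0,0,-0.003],[0,0,0],-0.5],
  [[0,0,-0.006],[0,0,0],-0.5],
  [[0,0,-0.009],[0,0,0],-0.5],
])

```text
t: 7.33
ee_pos: [450.0, 51.0, 251.4]
orientation: [-1.89, -2.509, 0.001]
ft_force: [-4.4, -2.1, -9.4]
width: 33.9
grasp_force: 30.0
```

Call:
step_arm([
  [[0,0,-0.003],[0,0,0],-0.5],
  [[0,0,-0.006],[0,0,0],-0.5],
  [[0,0,-0.009],[0,0,0],-0.5],
])

```text
t: 7.58
ee_pos: [450.0, 51.0, 253.8]
orientation: [-1.89, -2.509, 0.001]
ft_force: [-2.2, -2.6, -13.9]
width: 33.8
grasp_force: 30.0
```

Call:
step_arm([
  [[0,0,-0.002],[0,0,0],-0.5],
  [[0,0,-0.003],[0,0,0],-0.5],
])

```text
t: 7.75
ee_pos: [450.0, 51.0, 254.5]
orientation: [-1.89, -2.509, 0.001]
ft_force: [-2.0, -2.7, -17.7]
width: 34.0
grasp_force: 30.0
```

The force is rising at about 6 N per mm, so the button has snapped out and holds against upward pull. Now I'll ease back down through the play and feel for the sill.

Call:
step_arm([
  [[0,0,0.004],[0,0,0],-0.5],
  [[0,0,0.008],[0,0,0],-0.5],
  [[0,0,0.012],[0,0,0],-0.5],
  [[0,0,0.016],[0,0,0],-0.5],
  [[0,0,0.016],[0,0,0],-0.5],
])

```text
t: 8.17
ee_pos: [450.1, 51.0, 251.1]
orientation: [-1.89, -2.509, 0.001]
ft_force: [-8.9, -2.0, -1.0]
width: 33.5
grasp_force: 30.0
```

Call:
step_arm([
  [[0,0,0.003],[0,0,0],-0.5],
  [[0,0,0.006],[0,0,0],-0.5],
  [[0,0,0.009],[0,0,0],-0.5],
])

```text
t: 8.42
ee_pos: [450.1, 51.0, 248.7]
orientation: [-1.89, -2.509, 0.0]
ft_force: [-9.0, -3.1, 0.3]
width: 33.9
grasp_force: 30.0
```

Call:
step_arm([
  [[0,0,0.003],[0,0,0],-0.5],
  [[0,0,0.006],[0,0,0],-0.5],
])

```text
t: 8.58
ee_pos: [450.2, 51.0, 246.9]
orientation: [-1.89, -2.509, 0.0]
ft_force: [-9.4, -2.8, 0.2]
width: 33.9
grasp_force: 30.0
```

Call:
step_arm([
  [[0,0,0.003],[0,0,0],-0.5],
  [[0,0,0.006],[0,0,0],-0.5],
])

```text
t: 8.75
ee_pos: [450.2, 51.1, 245.5]
orientation: [-1.89, -2.509, 0.0]
ft_force: [-11.9, -2.6, 7.6]
width: 33.6
grasp_force: 30.0
```

Call:
step_arm([
  [[0,0,0.002],[0,0,0],-0.5],
  [[0,0,0.004],[0,0,0],-0.5],
])

```text
t: 8.92
ee_pos: [450.2, 51.0, 244.8]
orientation: [-1.89, -2.509, 0.0]
ft_force: [-14.0, -2.2, 12.2]
width: 33.8
grasp_force: 30.0
```

Call:
step_arm([
  [[0,0,0.002],[0,0,0],-0.5],
  [[0,0,0.002],[0,0,0],-0.5],
])

```text
t: 9.08
ee_pos: [450.2, 51.0, 244.4]
orientation: [1.89, 2.509, -0.0]
ft_force: [-14.4, -3.5, 13.5]
width: 34.0
grasp_force: 30.0
```

Call:
step_arm([
  [[0,0,0.002],[0,0,0],-0.5],
  [[0,0,0.002],[0,0,0],-0.5],
  [[0,0,0.002],[0,0,0],-0.5],
  [[0,0,0.002],[0,0,0],-0.5],
  [[0,0,0.002],[0,0,0],-0.5],
  [[0,0,0.002],[0,0,0],-0.5],
  [[0,0,0.002],[0,0,0],-0.5],
  [[0,0,0.002],[0,0,0],-0.5],
  [[0,0,0.002],[0,0,0],-0.5],
])

```text
t: 9.83
ee_pos: [450.2, 51.0, 244.1]
orientation: [1.89, 2.509, 0.0]
ft_force: [-14.5, -3.8, 14.4]
width: 33.7
grasp_force: 30.0
```

Held 14.4 N for 0.7 s. Friction takes part of that, so I'll add a little and hold again to be sure the button sees the full load.

Call:
step_arm([
  [[0,0,0.002],[0,0,0],-0.5],
  [[0,0,0.003],[0,0,0],-0.5],
  [[0,0,0.003],[0,0,0],-0.5],
  [[0,0,0.003],[0,0,0],-0.5],
  [[0,0,0.003],[0,0,0],-0.5],
  [[0,0,0.003],[0,0,0],-0.5],
  [[0,0,0.003],[0,0,0],-0.5],
  [[0,0,0.003],[0,0,0],-0.5],
  [[0,0,0.003],[0,0,0],-0.5],
  [[0,0,0.003],[0,0,0],-0.5],
])

```text
t: 10.67
ee_pos: [450.3, 51.1, 243.5]
orientation: [1.89, 2.509, 0.0]
ft_force: [-15.5, -4.0, 17.3]
width: 33.7
grasp_force: 30.0
```

Call:
step_arm([
  [[0,0,-0.004],[0,0,0],-0.5],
  [[0,0,-0.009],[0,0,0],-0.5],
  [[0,0,-0.009],[0,0,0],0.5],
  [[0,0,-0.009],[0,0,0],0.5],
  [[0,0,-0.009],[0,0,0],0.5],
  [[0,0,-0.009],[0,0,0],0.5],
  [[0,0,-0.009],[0,0,0],0.5],
  [[0,0,-0.03],[0,0,0],0.5],
  [[0,0,-0.08],[0,0,0],0.5],
  [[0,0,-0.18],[0,0,0],0.5],
  [[0,0,-0.3],[0,0,0],0.5],
  [[0,0,-0.4],[0,0,0],0.5],
  [[0,0,-0.4],[0,0,0],0.5],
  [[0,0,-0.4],[0,0,0],0.5],
])

```text
t: 11.83
ee_pos: [451.4, 51.2, 362.7]
orientation: [1.888, 2.507, 0.005]
ft_force: [-0.4, -0.9, -0.4]
width: 65.5
grasp_force: 0.0
```

Run:
```python
from workcell import *
import cv2,numpy as np
o=get_obs();print(o["t"],o["ee_pos"],o["ft_force"])
a=get_image("scene")["pixels"][145:295,270:370,::-1];b=get_image("side")["pixels"][130:280,255:355,::-1]
cv2.imwrite("pics/end.png",cv2.resize(np.hstack([a,b]),None,fx=4,fy=4,interpolation=cv2.INTER_CUBIC))
```

```text
11.8333 [451.44711298  51.20139087 362.67391369] [-0.37400689 -0.908854   -0.40441744]
```

View pics/end.png

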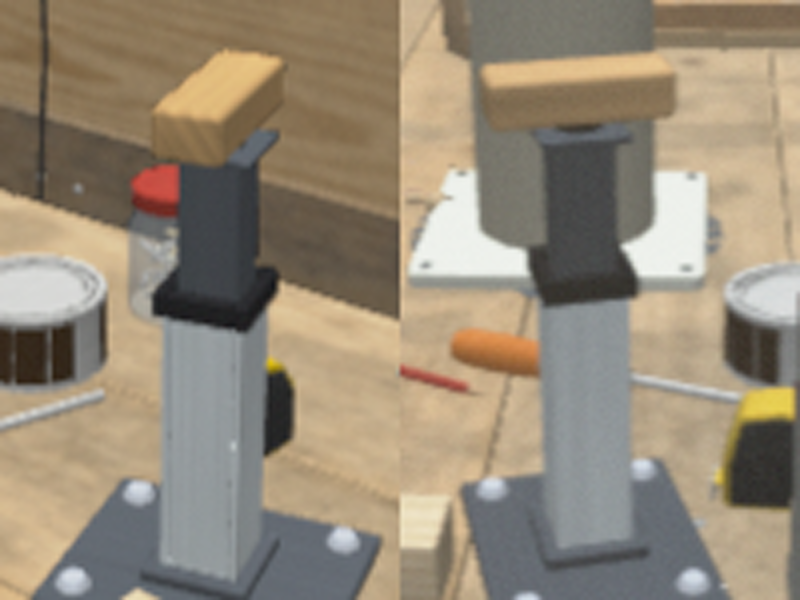

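The prop stands extended and free of the gripper: the head top is at about y 55 in the crops and the inner tube shows about 110 px above the collar. The tape, jar and block look undisturbed. Handing in.

```bash
python3 -c "
from workcell import *
print(close_job())"
```

```text
the job is handed in; nothing more can be done
None
```

Job handed in at about 12 s: the tube was drawn up until it locked, and that it locked was felt in the force, since no camera saw the button. It then held a push of 14 to 17 N for over a second, and the head was released with the gripper clear; the first grip closed on the steel flange below the head and was redone on the wood.

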